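Interlock a clamping channel with the two in the cradle

TASK

Put the loose aluminium clamping channel away: take the full-length one that lies open side down and lay it, still open side down, over the middle of the two open-up channels in the wooden cradle, so that one of its flanges drops into each of them and the three interlock. It should lie fully down, parallel to them and with its ends about level with theirs; set it down rather than dropping it, and leave the short offcut and the upturned channel where they lie.

Things in the scene. Friction and masses are not known exactly. Their poses are not given: they have to be found in the camera images.
- channel_mid (a point): The channel to move: plain aluminium U channel 120 mm long, 60 wide outside, 40 high, walls 4, about 0.15 kg, loose on the table open side down (flat web on top, flanges down along its long sides). Point at its centre, 20 mm over its underside; x along its length, y across its width (the 60 mm to grip from above), z up.
- cradle: Fixed plywood cradle, 150 (x) by 164 mm (y), origin under its centre at table level. Two like channels (120 x 60 x 40 mm) are fixed on it open side up, along x, centred at y = +-36 mm, x = 0; inner floors 19, flange tops 55 mm above the origin. The third, seated mid-way on their floors, has its centre 39 mm above the origin, with 32 mm free beside each side for a finger.
- offcut_mid (a point): Bystander: a short offcut of the same channel, only 65 mm long, 60 wide, 40 high, also lying open side down. Point at its centre, 20 mm up; x along its length.
- upturned_mid (a point): Bystander: a full-length channel (120 x 60 x 40 mm) lying open side up. Point at its centre, 20 mm up; x along its length.
Mind the look-alikes: they are no part of the job. What is shaped like the part that bears channel_mid but blue or yellow is not meant.

How it is judged:
By the outcome, as a careful person would: the job done as asked, in the order asked, and still so for the second after the job is handed in, with the robot touching nothing.
It also fails if it takes over 35 s, if anything falls off the work surface, if the arm or the gripper's body presses on something with over 40 N, if the wrist force passes 120 N, or if a joint passes its speed limit or range.

ROBOT

A 7-joint arm with a two-finger parallel gripper is mounted at the origin on a cart in front of the work surface, level with it; the furniture and walls round the work are solid. World frame = base frame: x ahead of the robot, y to its left, z up, the work surface at z = 0. Lengths are in mm, angles in rad, forces in N, time in s.
With the tool pointing down it reaches from about 425 to 875 mm from the base axis. Payload 8.4 kg.
Tool frame: the origin (TCP) lies on the mounting face of the last link; the fingertips stand 173 mm ahead of it and the grasp point (between the pads) lies 155 mm ahead of it; z points along the fingers, y is the line along which they close (so a half turn about z gives the same grasp; the last joint's range is limited). The gripper opens to 85 mm and grips with 20 to 120 N. Pads are 22 mm wide; open, the fingers measure 114 mm over their backs; the gripper's body (76 mm by 85 mm) begins 54 mm behind the grasp point. The pads swing forward as they close: fully open they stand 13 mm farther back than shut.
Start: joints at [-1.342, 0.333, 0.04, 1.465, -0.013, 1.343, -0.059], TCP at [209.278, 615.367, 404.708] pointing down, gripper open.
Joint ranges: [-2.58, 2.58], [-0.38, 2.09], [-1.3, 1.39], [0.25, 2.4], [-1.5, 4.64], [0.08, 2.09], [-2.65, 2.65]. Speed limits (rad/s): [2.22, 2.22, 2.79, 2.79, 3.14, 3.14, 3.14].

INTERFACE

Orientations are given as [roll, pitch, yaw] about the fixed x, y, z axes, in that order (R = Rz(yaw) Ry(pitch) Rx(roll)).
In Python, from bench import env gives the robot as it stands. The module is installed in compiled form; this text tells all that it offers.
- The arm moves only by the tool drive_tool, never from a script. Its argument "plan" is a list of rows, each a list of 4 numbers: the shift along the tool's x, y, z scaled (see below), then the turn about the tool's z scaled (see below). In form: [[tx, ty, tz, spin], ...]. A call has 1 to 12 rows; each row is the pose to reach, as a shift and turn from the pose commanded when the call began, along the tool's axes at that moment; what a row does not reach only later rows make up. The controller multiplies each number of a shift by 0.4 m and each number of a turn by pi/4 rad. A row lasts 1/12 s, in which the tool goes at most 41.7 mm and 7.16 degrees, less where a joint would pass 70% of its speed; a pose out of reach is approached as far as the arm can. A call with a number of a shift or a turn outside -1 to 1 is refused whole. A call with a gripper value outside its range is refused whole. "gripper" is the closure, from -1 (fully open) to 1 (shut), set as the call begins (left out, the last holds). The fingers move at their own pace and stop on an object; "grip_force" is the grip in N (left out, the last holds). Time passes only in rows, so rows that repeat a pose let the fingers close. It gives the time, the measured TCP pose, the force, the opening and the grip force at its end, in the units of the state.
- env.observe(): the state, without advancing time (a new reading comes with each control period).
- env.camera(name): name is "side" or "top" or "wrist"; returns the picture (384x512x3 uint8, red, green, blue); there is no depth.
- env.calibration(name): a dict with "fx", "fy", "cx", "cy" (pixels), "k1" (the pictures are not rectified: a ray, as slopes to the right and down, at radius r is drawn at 1 + k1 r^2 times it, then the intrinsics apply), "xyz" and "orientation" of the camera in the world. Camera axes: x right, y down, z forward; pixel columns grow to the right and rows downward; lengths in mm; the calibration is good to about 2 mm. A picture is of the moment at which its call begins: read the wrist's pose just before it. calibration takes no time and is no camera call; for the wrist camera it gives the pose at the moment of the call.
- env.close_job(): hands the job in; it is judged then, once.
Trained networks look in the newest picture that a camera, given by its name, has taken for a name from the list of things; names that differ only in an ending like _2 or _b are one class to them, and where a whole thing is asked for, a point or a joint stands for the part that bears it (a point fixed in the world has none). Each returns a list of dicts, best first, with "score" (0 to 1); they miss things now and then, are a little off and sometimes report something else, mostly with a low value. They report only what shows in the picture. A call takes as long as a camera call. They do not tell look-alikes from the thing itself.
- env.boxes_of(camera, label): "extent" ([centre column, centre row, width, height] in pixels, round what is visible of it).
- env.silhouettes(camera, label): "mask" (384x512 bool, what is visible of it) and "extent" ([centre column, centre row, width, height] in pixels, round what is visible of it).
The state is a dict: "t": time; "q": joint angles; "qvel": joint speeds; "effort": joint torques, N m; "tool_pos": TCP position; "eef_rot": TCP orientation; "contact_force": force on the tool from outside, world axes, zero at the start; "moment": the same for the moment, N m; "grip_width": finger opening in mm; "grip_force": force on a finger pad.
Only numpy, scipy, OpenCV 4.12 (cv2) and the standard library are available. Lean on these libraries where they do the work, as an engineer would, in place of code of your own. Each camera call takes 0.05 s, during which the arm holds its last target. There are 200 camera calls.

## Working session

There is one attempt and no reset: what is moved stays moved. The work goes in short steps, Python scripts to look and compute and a tool call to move; the robot and the scene stay as the last step left them, time stands still between calls to the robot, and variables do not carry over. Pictures are saved under pics/ and viewed, at most 10 in all, crops included, and the job is handed in when it is done.

Besides the shell and the picture viewer there is one more tool, called after "Emit:" by a JSON object that holds its "op" and its "data", one argument or row to a line. drive_tool: Moves the arm, as the interface text tells. Shifts and turns lie within -1 to 1; 1 stands for 0.4 m of shift or pi/4 rad of turn. Its arguments: {"type":"object","properties":{"plan":{"type":"array"},"gripper":{"type":"number"},"grip_force":{"type":"number"}},"required":["plan"]}

```bash
mkdir -p pics; cat > h.py <<'E'
import numpy as np,cv2
from bench import env
from scipy.spatial.transform import Rotation as R
def cal(n):
    c=env.calibration(n); return c
def save(n,f): 
    im=env.camera(n); cv2.imwrite('pics/'+f,im[:,:,::-1]); return im
def rot(c):
    o=np.array(c['orientation'],float)
    return o if o.shape==(3,3) else R.from_euler('xyz',o).as_matrix()
def K(c): return np.array([[c['fx'],0,c['cx']],[0,c['fy'],c['cy']],[0,0,1.]])
def ray(c,uv,z):
    # pixel -> world at height z
    d=np.array(uv,float).reshape(-1,2); m=(d-[c['cx'],c['cy']])/[c['fx'],c['fy']]
    p=m.copy()
    for _ in range(20): p=m/(1+c['k1']*(p**2).sum(1,keepdims=True))
    w=np.c_[p,np.ones(len(p))]@rot(c).T
    o=np.array(c['xyz']); return o+w*((z-o[2])/w[:,2])[:,None]
def proj(c,P):
    q=(np.array(P,float).reshape(-1,3)-c['xyz'])@rot(c); s=q[:,:2]/q[:,2:]
    s=s*(1+c['k1']*(s**2).sum(1,keepdims=True)); return s*[c['fx'],c['fy']]+[c['cx'],c['cy']]
E
python3 - <<'E'
from h import *
print(env.observe())
ims=[]
for n in ['top','side']:
    ims.append(env.camera(n)); print(n,env.calibration(n))
    for l in ['channel_mid','cradle','offcut_mid','upturned_mid']:
        print(l,[(round(b['score'],2),np.round(b['extent']).tolist()) for b in env.boxes_of(n,l)])
a,b=ims
cv2.imwrite('pics/top.png',cv2.resize(a,(800,600))[:,:,::-1])
cv2.imwrite('pics/side.png',b[:,:,::-1])
E
```

```text
{'t': 0.0, 'q': array([-1.34216202,  0.33390836,  0.03986538,  1.46628668, -0.01339016,
        1.34330313, -0.05851492]), 'qvel': array([ 0.00028779, -0.00180975,  0.00077099, -0.0015793 ,  0.0007242 ,
       -0.00013329, -0.00102368]), 'effort': array([-9.65615545e-04, -6.58565068e+01,  1.36504300e+00, -4.05556548e+01,
        1.69057644e-02,  1.30349744e-02, -3.40401857e-05]), 'tool_pos': array([209.24416603, 615.20832404, 403.81502287]), 'eef_rot': array([-3.13995716e+00,  1.17992931e-04,  2.81373628e+00]), 'contact_force': array([-0.10953487, -0.02252951, -1.12448811]), 'moment': array([-0.01349703, -0.02846153,  0.04084592]), 'grip_force': 0.0, 'grip_width': 85.56747682975366}
top {'fx': 362.6984128252039, 'fy': 362.6984128252039, 'cx': 259.83506246229985, 'cy': 182.0109298515367, 'k1': -0.09138948282657425, 'xyz': array([ 335.85148203,  -39.2360219 , 1083.67068122]), 'orientation': array([-2.97266022,  0.01112413, -1.54460838])}
channel_mid [(0.82, [223.0, 221.0, 38.0, 48.0]), (0.72, [270.0, 152.0, 36.0, 42.0]), (0.57, [322.0, 206.0, 42.0, 47.0])]
cradle [(0.72, [182.0, 164.0, 58.0, 52.0])]
offcut_mid [(0.83, [269.0, 196.0, 23.0, 17.0])]
upturned_mid [(0.62, [324.0, 157.0, 24.0, 42.0])]
side {'fx': 451.91363262824854, 'fy': 451.91363262824854, 'cx': 244.573698077191, 'cy': 190.12037675967596, 'k1': -0.16728014824459192, 'xyz': array([518.7139532 , 815.74906649, 717.1617711 ]), 'orientation': array([-2.24491543, -0.02089382, -3.12147633])}
channel_mid [(0.85, [275.0, 160.0, 48.0, 35.0]), (0.84, [300.0, 232.0, 60.0, 40.0]), (0.62, [211.0, 192.0, 54.0, 38.0]), (0.6, [260.0, 132.0, 46.0, 28.0])]
cradle [(0.7, [216.0, 280.0, 75.0, 73.0])]
offcut_mid [(0.67, [261.0, 195.0, 28.0, 28.0])]
upturned_mid [(0.93, [213.0, 158.0, 42.0, 27.0]), (0.74, [261.0, 133.0, 49.0, 27.0])]
```

View pics/top.png

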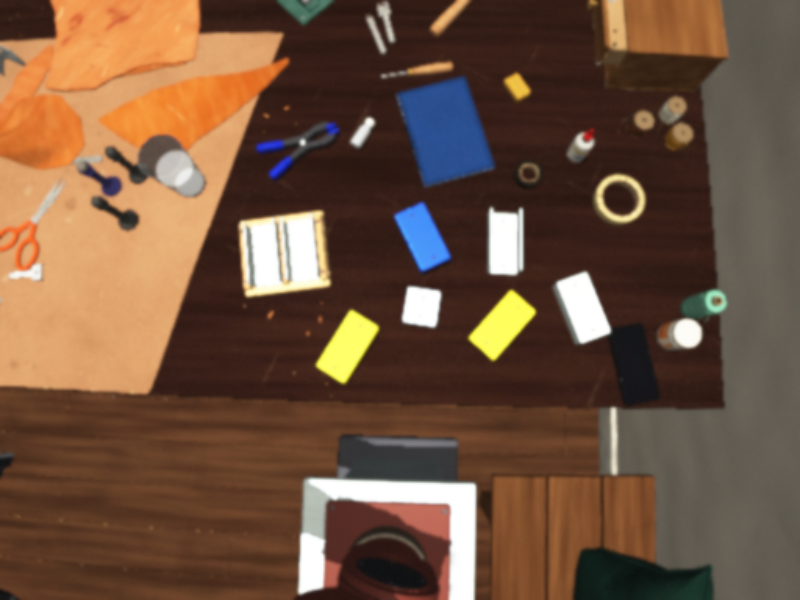

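View pics/side.png

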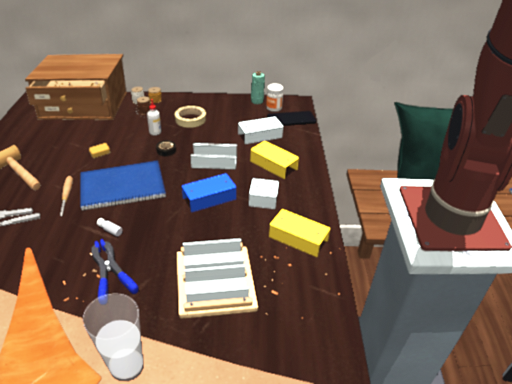

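The top view shows seven box-like parts. Pixels below are in the 800x600 view:
- Plain white block with a flat top at (582,308), full length. It is at about (260,131) in the side view.
- Short white offcut at (422,307).
- Open-up channel at (506,242).
- Blue part at (422,237).
- Yellow parts at (347,347) and (502,325).
- Cradle at (284,253).

The one at (582,308) fits, being plain, full length and with its web on top. I'll confirm it in a crop.

```bash
python3 - <<'E'
from h import *
a=env.camera('top'); ct=cal('top'); b=env.camera('side'); cs=cal('side')
o1=cv2.resize(a[165:235,340:425],None,fx=6,fy=6,interpolation=2); o2=cv2.resize(b[105:150,225:310],None,fx=6,fy=6,interpolation=2)
# white mask
hsv=cv2.cvtColor(a,cv2.COLOR_RGB2HSV); m=((hsv[...,1]<50)&(hsv[...,2]>150)).astype(np.uint8)
n,lab,st,ce=cv2.connectedComponentsWithStats(m)
for i in range(1,n):
    if 150<st[i,4]<5000 and st[i,0]>130:
        pts=np.argwhere(lab==i)[:,::-1]
        r=cv2.minAreaRect(pts.astype(np.float32)); W=ray(ct,cv2.boxPoints(r),40)
        q=cv2.minAreaRect(W[:,:2].astype(np.float32)); print(ce[i].round(1),st[i,4],'world',[np.round(x,1) for x in q])
mk=[s for s in env.silhouettes('top','cradle')]
s=mk[0]; 
p=np.argwhere(s['mask'])[:,::-1]; W=ray(ct,p,20); print('cradle',s['score'],[np.round(x,1) for x in cv2.minAreaRect(W[:,:2].astype(np.float32))])
o3=cv2.resize(a[130:198,145:220],None,fx=6,fy=6,interpolation=2)
H=420;out=np.zeros((560,800,3),np.uint8)
o1=cv2.resize(o1,(400,330));o2=cv2.resize(o2,(400,212));o3=cv2.resize(o3,(400,362))
out[:330,:400]=o1;out[335:547,:400]=o2;out[:362,400:]=o3
cv2.imwrite('pics/crop.png',out[:,:,::-1])
E
```

```text
[323.4 154.9] 878 world [array([ 603. , -209.8]), array([ 63.1, 129.8]), np.float64(90.0)]
[191.5 160.5] 947 world [array([574.9, 183. ]), array([139.7,  66.4]), np.float64(8.7)]
[167.8 163.4] 896 world [array([563.8, 255. ]), array([141.4,  71.1]), np.float64(10.0)]
[372.9 196.4] 950 world [array([ 479.9, -354. ]), array([127.3,  67. ]), np.float64(21.4)]
[269.3 195.9] 536 world [array([473.7, -51.6]), array([65.2, 70.8]), np.float64(81.8)]
[439.3 212.8] 287 world [array([ 434.2, -552.1]), array([57.5, 54.8]), np.float64(45.2)]
[392.4 281.1] 178 world [array([ 235.9, -404.7]), array([ 11.6, 117.3]), np.float64(89.2)]
[250.4 334.7] 3428 world [array([56.9, -1.6]), array([315.1, 203.4]), np.float64(89.8)]
cradle 0.62 [array([570.3, 217.1]), array([155.1, 170.7]), np.float64(8.7)]
```

View pics/crop.png

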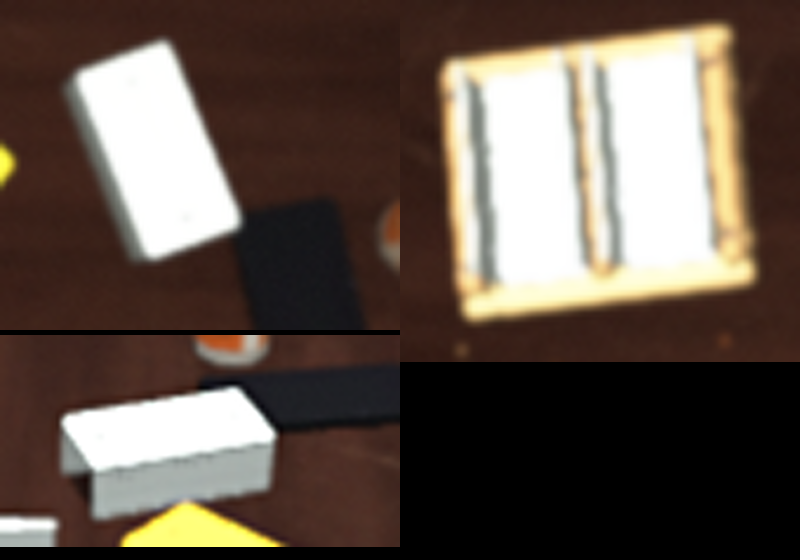

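The crop confirms it: the white channel at crop (155,150) has a flat web on top and a dark open underside. It is full length, at about (480,-354) in the world with yaw about 21°. The cradle is at about (570,217), yaw about 9°. I'll move towards the cradle and look at it from near on the way.

Emit:
{"op": "drive_tool", "data": {
  "plan": [
    [-1,-0.49,0,1],
    [-1,-0.49,0,1],
    [-1,-0.49,0,1],
    [-1,-0.49,0,1],
    [-1,-0.49,0,1],
    [-1,-0.49,0,1],
    [-1,-0.49,0,1],
    [-1,-0.49,0,1],
    [-1,-0.49,0,1],
    [-1,-0.49,0,1],
    [-1,-0.49,0,1],
    [-1,-0.49,0,1]
  ],
  "gripper": -1
}}

```text
t: 1.65
tool_pos: [529.3, 294.3, 405.1]
eef_rot: [3.14, 0.003, 2.019]
contact_force: [0.1, -0.8, 0.1]
grip_width: 85.6
grip_force: 0.0
```

Emit:
{"op": "drive_tool", "data": {
  "plan": [
    [-0.21,0,0,1],
    [-0.21,0,0,1],
    [-0.21,0,0,1],
    [-0.21,0,0,1],
    [-0.21,0,0,1],
    [-0.21,0,0,1],
    [-0.21,0,0,1],
    [-0.21,0,0,1]
  ]
}}

```text
t: 2.32
tool_pos: [561.8, 226.0, 404.7]
eef_rot: [-3.141, -0.0, 1.242]
contact_force: [0.7, 0.1, -0.1]
grip_width: 85.3
grip_force: 0.0
```

```bash
python3 - <<'E'
from h import *
c=cal('wrist'); im=env.camera('wrist'); print(c); print(env.observe()['tool_pos'])
cv2.imwrite('pics/w1.png',im[:,:,::-1]); np.savez('w1.npz',im=im,**c)
E
```

```text
{'fx': 320.5068468970266, 'fy': 320.5068468970266, 'cx': 254.13406734906172, 'cy': 190.6979864050128, 'k1': -0.0116594642191629, 'xyz': array([587.43095087, 301.1888379 , 373.80751827]), 'orientation': array([ 2.82442416e+00, -3.58915246e-04, -3.30200808e-01])}
[561.7963276  226.01190937 404.75082827]
```

View pics/w1.png

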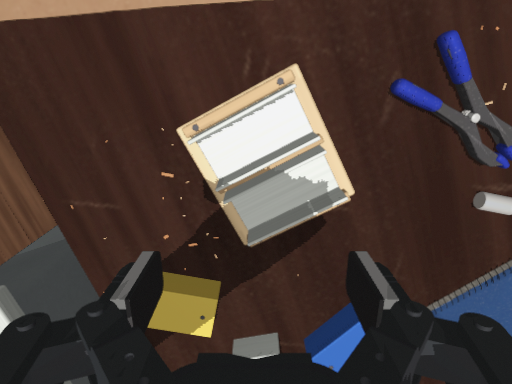

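The wrist view shows the cradle with plywood corners near (297,66), (179,130), (247,244) and (353,192). Its channels are open side up. I'll fit its pose.

```bash
cat > fit.py <<'E'
from h import *
from scipy.optimize import minimize
def W(p,P):
    c,s=np.cos(p[2]),np.sin(p[2]); P=np.array(P,float); return np.c_[P[:,0]*c-P[:,1]*s+p[0],P[:,0]*s+P[:,1]*c+p[1],P[:,2]]
def box(lx,ly,z0,z1,y=0): return [[a*lx/2,y+b*ly/2,z] for a in(-1,1) for b in(-1,1) for z in(z0,z1)]
def hullmask(c,p,parts,sh,S=4):
    m=np.zeros((sh[0]*S,sh[1]*S),np.uint8)
    for P in parts:
        h=cv2.convexHull(proj(c,W(p,P)).astype(np.float32)); cv2.fillConvexPoly(m,np.round((h+.5)*S*16).astype(np.int32),255,shift=4)
    return cv2.resize(m,(sh[1],sh[0]),interpolation=cv2.INTER_AREA)/255.
def fit(c,mask,parts,p0):
    m=mask.astype(float); f=lambda q:np.abs(hullmask(c,[q[0],q[1],q[2]/100],parts,m.shape)-m).sum()
    x0=np.array([p0[0],p0[1],p0[2]*100]); sim=np.array([x0,x0+[6,0,0],x0+[0,6,0],x0+[0,0,6]])
    r=minimize(f,x0,method='Nelder-Mead',options=dict(initial_simplex=sim,xatol=.05,fatol=.5))
    return r.x/[1,1,100],r.fun,m.sum()
CR=[box(150,164,0,15),box(120,60,15,55,36),box(120,60,15,55,-36)]
CH=[box(120,60,0,40)]
E
python3 - <<'E'
from fit import *
z=dict(np.load('w1.npz')); im=z.pop('im'); c=z
px=[[297,66],[179,130],[247,244],[353,192]]
q=ray(c,px,15)[:,:2]; print(q.round(1),'sides',np.linalg.norm(q-np.roll(q,-1,0),axis=1).round(1),q.mean(0))
for s in env.silhouettes('wrist','cradle')[:1]:
    p,f,t=fit(c,s['mask'],CR,[570,217,.15]); print('w net',s['score'],p.round(3),f,t)
    o=im.copy()
    for P in CR:
        h=cv2.convexHull(proj(c,W(p,P)).astype(np.float32)); cv2.polylines(o,[h.round().astype(int)],True,(255,0,0),1)
    for P in [[[-60,b,55],[60,b,55]] for b in (6,10,-6,-10,66,62,-66,-62)]:
        h=proj(c,W(p,P)).round().astype(int); cv2.line(o,h[0].tolist(),h[1].tolist(),(0,255,0),1)
    cv2.imwrite('pics/w1o.png',cv2.resize(o[50:260,160:370],(798,600) if 0 else (600,600),interpolation=cv2.INTER_CUBIC)[:,:,::-1])
E
```

```text
[[636.3 305.1]
 [493.5 283.9]
 [518.3 126.5]
 [659.3 150.3]] sides [144.5 159.4 143.  156.5] [576.84771908 216.44879293]
w net 0.87 [5.76269e+02 2.16904e+02 1.53000e-01] 342.69019607843137 18881.0
```

View pics/w1o.png

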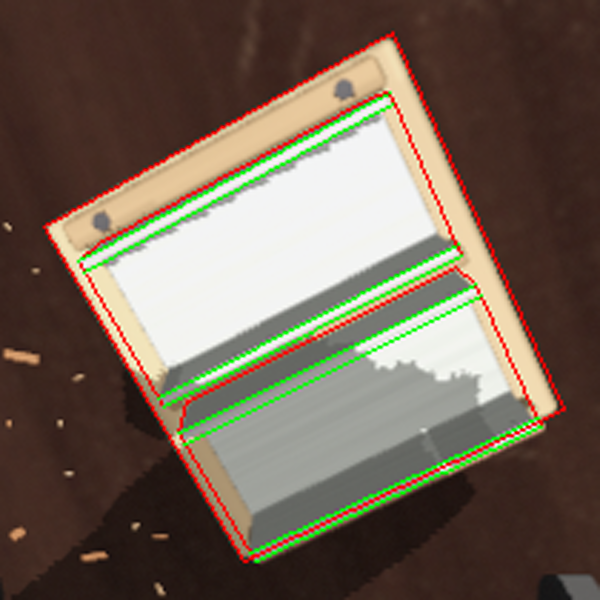

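The overlay matches: cradle at (576.3, 216.9), yaw 0.153. Next, the channel.

Emit:
{"op": "drive_tool", "data": {
  "plan": [
    [-0.97,0.25,0,1],
    [-0.97,0.25,0,1],
    [-0.97,0.25,0,1],
    [-0.97,0.25,0,1],
    [-0.97,0.25,0,1],
    [-0.97,0.25,0,1],
    [-0.97,0.25,0,1],
    [-0.97,0.25,0,1],
    [-0.97,0.25,0,1],
    [-0.97,0.25,0,1],
    [-0.97,0.25,0,1]
  ]
}}

```text
t: 3.33
tool_pos: [529.8, -180.6, 405.4]
eef_rot: [3.139, 0.0, 0.451]
contact_force: [-0.1, -1.0, -0.1]
grip_width: 85.4
grip_force: 0.0
```

Emit:
{"op": "drive_tool", "data": {
  "plan": [
    [-0.3,0.32,0.15,0.11],
    [-0.3,0.32,0.15,0.11],
    [-0.3,0.32,0.15,0.11],
    [-0.3,0.32,0.15,0.11],
    [-0.3,0.32,0.15,0.11],
    [-0.3,0.32,0.15,0.11],
    [-0.3,0.32,0.15,0.11]
  ]
}}

```text
t: 3.92
tool_pos: [480.1, -342.5, 344.3]
eef_rot: [-3.141, 0.001, 0.37]
contact_force: [0.4, 0.7, 0.8]
grip_width: 85.5
grip_force: 0.0
```

```bash
python3 - <<'E'
from fit import *
c=cal('wrist'); im=env.camera('wrist'); S=env.silhouettes('wrist','channel_mid'); s=env.observe(); print(s['tool_pos'],s['eef_rot'],s['q'].round(2))
for d in S: print(d['score'],np.round(d['extent']))
px=proj(c,[[480,-354,40]])[0].round().astype(int); print(px)
o=im.copy()
for d in S[:3]:
    if not d['mask'][px[1],px[0]]: continue
    p,f,t=fit(c,d['mask'],CH,[480,-354,.37]); print(p.round(3),f,t)
    h=cv2.convexHull(proj(c,W(p,CH[0])).astype(np.float32)); cv2.polylines(o,[h.round().astype(int)],True,(255,0,0),1)
    h=proj(c,W(p,[[-60,-30,40],[60,-30,40],[60,30,40],[-60,30,40]])); cv2.polylines(o,[h.round().astype(int)],True,(0,255,0),1)
cv2.imwrite('pics/w2.png',o[:,:,::-1])
E
```

```text
[ 481.45145072 -340.6610234   344.88849554] [-3.14124325e+00 -5.89675763e-04  3.73492976e-01] [-0.2   0.34  0.91  1.73 -0.29  1.21 -0.41]
0.95 [269. 178.  69. 132.]
0.86 [ 97. 157. 158. 126.]
[266 184]
[ 4.79871e+02 -3.55680e+02  3.68000e-01] 290.39607843137253 8779.0
```

View pics/w2.png

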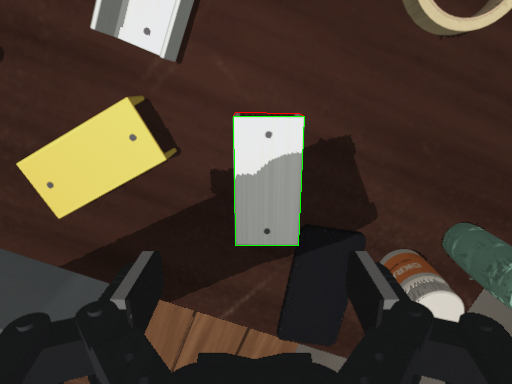

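The wrist view shows the plain channel at (269,180) and the fit overlays it exactly: (479.9,-355.7), yaw 0.368. The fingers have free room on both sides. I'll descend.

Emit:
{"op": "drive_tool", "data": {
  "plan": [
    [-0.018,0.034,0.05,0.01],
    [-0.018,0.034,0.14,0.01],
    [-0.018,0.034,0.22,0.01],
    [-0.018,0.034,0.29,0.01],
    [-0.018,0.034,0.35,0.01],
    [-0.018,0.034,0.39,0.01],
    [-0.018,0.034,0.41,0.01],
    [-0.018,0.034,0.41,0.01],
    [-0.018,0.034,0.41,0.01]
  ]
}}

```text
t: 4.77
tool_pos: [479.7, -356.4, 181.5]
eef_rot: [3.141, -0.001, 0.365]
contact_force: [0.3, -0.4, 0.3]
grip_width: 85.4
grip_force: 0.0
```

Emit:
{"op": "drive_tool", "data": {
  "plan": [
    [0,0,0,0],
    [0,0,0,0],
    [0,0,0,0],
    [0,0,0,0],
    [0,0,0,0],
    [0,0,0,0],
    [0,0,0,0],
    [0,0,0,0],
    [0,0,0,0],
    [0,0,0,0]
  ],
  "gripper": 1,
  "grip_force": 40
}}

```text
t: 5.6
tool_pos: [479.4, -357.2, 182.2]
eef_rot: [3.141, -0.002, 0.364]
contact_force: [0.0, 1.9, 6.3]
grip_width: 59.2
grip_force: 43.2
```

Emit:
{"op": "drive_tool", "data": {
  "plan": [
    [0,0,-0.05,0],
    [0,0,-0.14,0],
    [0,0,-0.24,0],
    [0,0,-0.34,0],
    [0.05,-0.08,-0.4,0],
    [0.11,-0.17,-0.4,0],
    [0.17,-0.26,-0.4,0],
    [0.23,-0.35,-0.4,0],
    [0.29,-0.44,-0.4,0],
    [0.35,-0.53,-0.4,0],
    [0.4,-0.62,-0.4,0],
    [0.46,-0.71,-0.4,0]
  ]
}}

```text
t: 6.6
tool_pos: [547.1, -35.8, 341.5]
eef_rot: [-3.141, -0.001, 0.363]
contact_force: [1.7, -0.5, -1.9]
grip_width: 59.4
grip_force: 44.4
```

Emit:
{"op": "drive_tool", "data": {
  "plan": [
    [0.05,-0.09,0,0.05],
    [0.1,-0.19,0,0.1],
    [0.15,-0.28,0,0.15],
    [0.2,-0.37,0,0.2],
    [0.24,-0.46,0,0.25],
    [0.28,-0.54,0,0.27],
    [0.28,-0.54,0,0.27],
    [0.28,-0.54,0,0.27],
    [0.28,-0.54,0,0.27],
    [0.28,-0.54,0,0.27]
  ]
}}

```text
t: 7.43
tool_pos: [575.5, 202.3, 341.1]
eef_rot: [3.141, -0.0, 0.149]
contact_force: [0.6, -0.4, -1.0]
grip_width: 59.6
grip_force: 44.3
```

```bash
python3 - <<'E'
from fit import *
c=cal('wrist'); im=env.camera('wrist'); s=env.observe(); print(s['tool_pos'],s['eef_rot'],s['grip_width'],s['contact_force'])
o=im.copy(); p=[576.3,216.9,.153]
for P in CR:
    h=cv2.convexHull(proj(c,W(p,P)).astype(np.float32)); cv2.polylines(o,[h.round().astype(int)],True,(255,0,0),1)
cv2.imwrite('pics/w3.png',o[:,:,::-1])
E
```

```text
[575.55804932 202.25701412 341.1620765 ] [-3.14153693e+00 -4.05361445e-04  1.48801998e-01] 59.225537228681986 [-0.18215318 -0.1808491  -1.93414796]
```

View pics/w3.png

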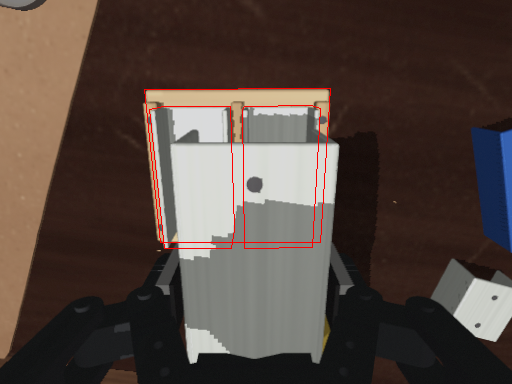

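The overlay agrees with the cradle, whose outline shows at (145-330, 90-248). The channel is held square, about 14 mm short in y. I'll correct that and lower to just above the flanges.

Emit:
{"op": "drive_tool", "data": {
  "plan": [
    [0.005,-0.018,0,-0.005],
    [0.005,-0.036,0.03,-0.005],
    [0.005,-0.036,0.08,-0.005],
    [0.005,-0.036,0.13,-0.005],
    [0.005,-0.036,0.18,-0.005],
    [0.005,-0.036,0.21,-0.005],
    [0.005,-0.036,0.21,-0.005],
    [0.005,-0.036,0.21,-0.005]
  ]
}}

```text
t: 8.15
tool_pos: [575.1, 218.8, 256.3]
eef_rot: [3.141, 0.001, 0.155]
contact_force: [0.4, -1.4, -1.5]
grip_width: 59.7
grip_force: 44.3
```

```bash
python3 - <<'E'
from fit import *
c=cal('wrist'); im=env.camera('wrist'); s=env.observe(); print(s['tool_pos'],s['eef_rot'],s['grip_width'],s['contact_force'])
t=s['tool_pos']; o=im.copy(); p=[576.3,216.9,.153]; zu=t[2]-182
# expected held channel
def dr(P,q,col):
    h=cv2.convexHull(proj(c,W(q,P)).astype(np.float32)); cv2.polylines(o,[h.round().astype(int)],True,col,1)
for P in CR: dr(P,p,(255,0,0))
y=s['eef_rot'][2]; q=[t[0]+.9*np.cos(y),t[1]+.9*np.sin(y),y]
dr([[60,-30,zu+40],[60,30,zu+40],[-20,30,zu+40],[-20,-30,zu+40]],q,(0,255,0))
cv2.imwrite('pics/w4.png',o[:,:,::-1])
E
```

```text
[575.45831923 218.77010608 257.2320045 ] [ 3.14157946e+00 -5.20644399e-04  1.55010328e-01] 59.28033988147526 [ 0.55708896  0.10079076 -2.13467865]
```

View pics/w4.png

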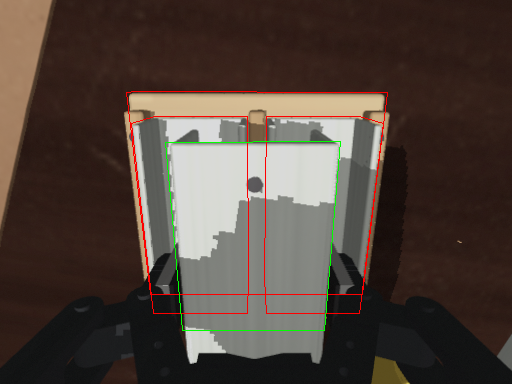

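It is well centred: the channel spans columns 170-338 and the cradle divider is at 257. I'll lower it slowly.

Emit:
{"op": "drive_tool", "data": {
  "plan": [
    [0,0.005,0.02,0],
    [0,0.005,0.045,0],
    [0,0.005,0.07,0],
    [0,0.005,0.09,0],
    [0,0.005,0.105,0],
    [0,0.005,0.115,0],
    [0,0.005,0.12,0],
    [0,0.005,0.125,0],
    [0,0.005,0.125,0],
    [0,0.005,0.125,0]
  ]
}}

```text
t: 9.03
tool_pos: [575.6, 216.7, 206.9]
eef_rot: [-3.142, -0.0, 0.155]
contact_force: [-0.4, -0.3, -1.9]
grip_width: 59.3
grip_force: 44.3
```

Not in contact yet. I'll lower the last few millimetres gently.

Emit:
{"op": "drive_tool", "data": {
  "plan": [
    [0,0,0.003,0],
    [0,0,0.005,0],
    [0,0,0.008,0],
    [0,0,0.01,0],
    [0,0,0.012,0],
    [0,0,0.012,0],
    [0,0,0.012,0]
  ]
}}

```text
t: 9.62
tool_pos: [575.5, 216.6, 201.9]
eef_rot: [3.141, 0.0, 0.155]
contact_force: [0.6, 0.4, -1.2]
grip_width: 59.7
grip_force: 44.3
```

Emit:
{"op": "drive_tool", "data": {
  "plan": [
    [0,0,0.002,0],
    [0,0,0.004,0],
    [0,0,0.006,0],
    [0,0,0.006,0],
    [0,0,0.006,0]
  ]
}}

```text
t: 10.03
tool_pos: [575.6, 216.5, 201.2]
eef_rot: [-3.141, 0.0, 0.155]
contact_force: [-8.9, -2.7, 18.3]
grip_width: 59.3
grip_force: 46.6
```

Contact is at TCP z of 201.2, as predicted for a seated channel. I'll release with a partial opening and retreat.

Emit:
{"op": "drive_tool", "data": {
  "plan": [
    [0,0,0,0],
    [0,0,0,0],
    [0,0,0,0],
    [0,0,0,0],
    [0,0,0,0],
    [0,0,0,0]
  ],
  "gripper": -0.75
}}

```text
t: 10.53
tool_pos: [575.4, 216.7, 199.3]
eef_rot: [3.141, 0.0, 0.155]
contact_force: [1.2, 0.3, 0.5]
grip_width: 74.6
grip_force: 0.0
```

Emit:
{"op": "drive_tool", "data": {
  "plan": [
    [0,0,-0.02,0],
    [0,0,-0.05,0],
    [0,0,-0.1,0],
    [0,0,-0.18,0],
    [0,0,-0.27,0],
    [-0.05,0,-0.35,0],
    [-0.1,0,-0.4,0],
    [-0.1,0,-0.4,0],
    [-0.1,0,-0.4,0],
    [-0.1,0,-0.4,0]
  ]
}}

```text
t: 11.37
tool_pos: [535.9, 210.6, 359.8]
eef_rot: [-3.141, -0.0, 0.156]
contact_force: [0.1, -0.6, 0.5]
grip_width: 74.7
grip_force: 0.0
```

```bash
python3 - <<'E'
from fit import *
c=cal('wrist'); im=env.camera('wrist'); s=env.observe(); print(s['t'],s['tool_pos'])
b=env.camera('side'); p=[576.3,216.9,.153]; o=im.copy()
def dr(P,q,col):
    h=cv2.convexHull(proj(c,W(q,P)).astype(np.float32)); cv2.polylines(o,[h.round().astype(int)],True,col,1)
for P in CR: dr(P,p,(255,0,0))
dr([[60,-30,59],[60,30,59],[-60,30,59],[-60,-30,59]],p,(0,255,0))
out=np.zeros((384,800,3),np.uint8); out[:,:400]=o[:,60:460]; out[:,400:]=cv2.resize(b[200:330,140:275],(400,384),interpolation=2)
cv2.imwrite('pics/end.png',out[:,:,::-1])
E
```

```text
11.4167 [535.98650274 210.59043558 359.13286805]
```

View pics/end.png

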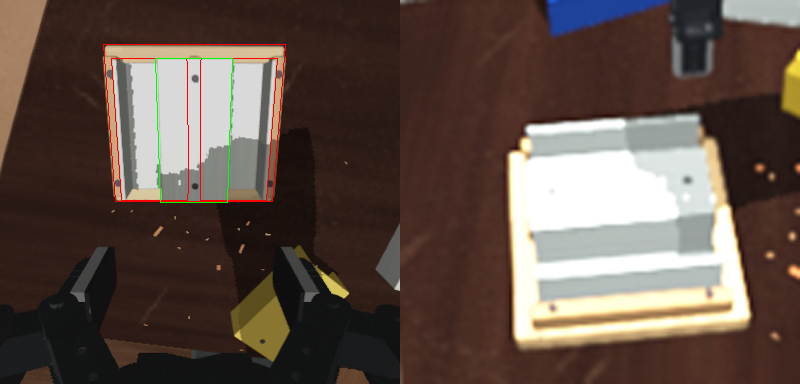

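The channel sits inside the green expected outline at (195,130), centred, level and parallel. The gripper is clear. I'll hand it in.

```bash
python3 -c "
from bench import env
print(env.close_job())"
```

```text
the job is handed in; nothing more can be done
None
```

The full-length open-down channel is seated over the middle of the two cradle channels, parallel and with its ends level in the last pictures, and the job was handed in at about 11.4 s without touching the offcut or the upturned channel.

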